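# Refit the slicer's thickness knob on its keyed shaft

### The arm

A 6-joint arm with a two-finger parallel gripper is mounted at the origin on a cart in front of the work surface, level with it; the furniture and walls round the work are solid. World frame = base frame: x ahead of the robot, y to its left, z up, the work surface at z = 0. Lengths are in m, angles in rad, forces in N, time in s.
With the tool pointing down it reaches from about 0.35 to 0.775 m from the base axis. Payload 7.3 kg.
Tool frame: the origin (TCP) lies at the very end of the fingers, on their centre line; the grasp point (between the pads) lies 19 mm behind it; z points along the fingers, y is the line along which they close (so a half turn about z gives the same grasp; the last joint's range is limited). The gripper opens to 92 mm and grips with 3 to 60 N. Pads are 19 mm wide; open, the fingers measure 130 mm over their backs; the gripper's body (75 mm by 190 mm) begins 47 mm behind the grasp point.
Start: joints at [0.978, 0.342, 1.524, -0, 1.275, -0.146], TCP at [0.227, 0.473, 0.227] pointing down, gripper open.
Joint ranges: [-2.53, 2.53], [-0.77, 2.02], [0.04, 2.7], [-1, 4.14], [0.28, 2.66], [-3.11, 3.11]. Speed limits (rad/s): [2.57, 2.57, 3.14, 3.14, 3.14, 3.14].

### API

Orientations are given as [roll, pitch, yaw] about the fixed x, y, z axes, in that order (R = Rz(yaw) Ry(pitch) Rx(roll)).
In Python, from cell import observe, read_camera, get_calibration, hand_in, search_frame gives the robot as it stands.
- The arm moves only by the tool step_arm, never from a script. Its argument "commands" is a list of rows, each an object with "translation": the shift along the tool's x, y, z in mm, a list of three; "roll": the turn about the tool's z in rad. In form: [{"translation": [x, y, z], "roll": roll}, ...]. A call has 1 to 20 rows; each row shifts and turns the commanded pose from where the row before left it, along the tool's axes as they then stand; what a row does not reach is not made up. A row lasts 1/12 s, in which the tool goes at most 41.7 mm and 7.16 degrees, less where a joint would pass 70% of its speed; a pose out of reach is approached as far as the arm can. A call is refused whole if a number of a shift passes 41.7 or a number of a turn 0.125, either way. A call with a gripper value outside its range is refused whole. "fingers" is the opening, from 0 (shut) to 1 (fully open), set as the call begins (left out, the last holds). The fingers move at their own pace and stop on an object; "grip_force" is the grip in N (left out, the last holds). Time passes only in rows, so rows that do not move let the fingers close. It gives the time, the measured TCP pose, the force, the opening and the grip force at its end, in the units of the state.
- observe(): the state, without advancing time (a new reading comes with each control period).
- read_camera(name): name is "scene" or "top" or "wrist"; returns the picture (480x640x3 uint8, red, green, blue); there is no depth.
- get_calibration(name): a dict with "camera_matrix" (3x3 intrinsics, pixels), "dist_coeffs" ([k1, k2, p1, p2, k3] as OpenCV has them; the pictures are not rectified), "world_from_camera" (4x4, takes a point from camera to world coordinates). Camera axes: x right, y up, looking along -z (the intrinsics and any distortion apply to the point x, -y, -z); pixel columns grow to the right and rows downward; lengths in m; the calibration is good to about 2 mm. A picture is of the moment at which its call begins: read the wrist's pose just before it. get_calibration takes no time and is no camera call; for the wrist camera it gives the pose at the moment of the call.
- hand_in(): hands the job in; it is judged then, once.
Trained networks look in the newest picture that a camera, given by its name, has taken for a name from the list of things; names that differ only in an ending like _2 or _b are one class to them, and where a whole thing is asked for, a point or a joint stands for the part that bears it (a point fixed in the world has none). Each returns a list of dicts, best first, with "confidence" (0 to 1); they miss things now and then, are a little off and sometimes report something else, mostly with a low value. They report only what shows in the picture. A call takes as long as a camera call.
- search_frame(camera, name): "at" ([x, y, z] in m, in world coordinates, good to about 4 mm: the middle of the surface that is visible of it).
The state is a dict: "time": time; "qpos": joint angles; "qvel": joint speeds; "joint_efforts": joint torques, N m; "tool_pos": TCP position; "tool_rot": TCP orientation; "contact_force": force on the tool from outside, world axes, zero at the start; "torque": the same for the moment, N m; "opening": finger opening in m; "grip_force": force on a finger pad.
Only numpy, scipy, OpenCV 4.12 (cv2) and the standard library are available. Lean on these libraries where they do the work, as an engineer would, in place of code of your own. Each camera call takes 0.05 s, during which the arm holds its last target. There are 200 camera calls.

### The job

The black thickness knob has come off the small cheese slicer. Put it back on the slicer's upright keyed shaft, pressing only lightly while slowly turning it until it drops fully home, then turn it until its pointer stands at the raised mark on the dial, and let go. Do not force it, and leave the other things where they are.

Things in the scene. Friction and masses are not known exactly. Their poses are not given: they have to be found in the camera images.
- knob: Loose black plastic bar knob, 54 mm tall, 0.06 to 0.13 kg, standing upright on the worktop. Origin: centre of its underside; z up; +x is the direction of its pointer. A round hub (54 mm diameter, up to 28 mm high) carries a grip bar on top.
- knob_bar (a point): Point on the knob's axis in its grip bar, 49 mm above the underside. The bar runs along the knob's x: 50 mm long, 16 mm wide (y), from 28 to 54 mm above the underside; grip it across its 16 mm.
- knob_bore (a point): Centre of the bore's mouth in the knob's underside (same place as the knob's origin). Blind bore, 18 mm diameter, 24 mm deep, with one keyway 7.6 mm wide reaching 18 mm from the axis, over the whole depth, on the pointer's side (+x).
- pointer_tip (a point): Point 38 mm from the knob's axis along its +x, at the height of its underside: below the tip of the pointer, a short nose on the hub (7 mm wide, 8 to 15 mm above the underside) with a white line.
- slicer: Small metal slicer fixed to the worktop, 202 x 130 mm, housing 30 mm high; it stands at varying places and yaws. Origin: on the worktop under the axis of the dial shaft; z up; +x towards its upright fence and blade, which stand 95 mm and more from the axis and are up to 106 mm high.
- shaft_foot (a point): Point on the axis of the upright steel dial shaft, on the top face of the round steel dial plate (100 mm diameter), 34 mm above the worktop: the knob's underside rests here when fully home. The shaft turns stiffly (about 0.1 N m) and stays where left, from 0.35 rad clockwise to 1.5 rad anticlockwise of set_mark.
- shaft_top (a point): Top end of the shaft, on its axis, 23 mm above the dial plate. Shaft 16 mm in diameter, the top 5 mm tapered to 9 mm; the part above the key is a bare round pilot that enters the knob's bore whatever the knob's yaw.
- key_top (a point): Point on the axis at the height of the key's top, 14 mm above the plate. One key, 6 mm wide, out to 16 mm from the axis. Its direction is not measured: at the start 0.3 to 1.25 rad anticlockwise from above of set_mark. The knob rests on it until keyway and key agree within 0.08 rad, then drops 14 mm. Press 4 to 8 N; over 40 N is forcing.
- set_mark (a point): Point on the dial plate, 38 mm from the shaft's axis, just inside the one raised dark mark (block 10 x 6 mm, 42 to 52 mm from the axis, 6 mm high). Flat fine ticks follow every 0.2 rad anticlockwise. The knob's pointer has to point to it.
- cheese_cut: Bystander: yellow cut of cheese, 41 x 56 x 31 mm. Origin: centre of underside.
- cracker_box: Bystander: cracker carton, 57 x 63 x 70 mm. Origin: centre of underside.
- olive_jar: Bystander: jar with green lid, 63 mm diameter, 109 mm tall. Origin: centre of underside.
- pepper_jar: Bystander: slim jar with red lid, 45 mm diameter, 106 mm tall. Origin: centre of underside.

How it is judged:
On the way:
1. the knob has dropped fully home on the keyed shaft, its underside on the dial plate (z of knob in the frame of shaft_foot between -0.003 and 0.0025 m and horizontal distance between knob and shaft_foot below 0.0035 m and angle between knob's own z axis and vertical below 0.06 rad), for 0.2 s.
At the end, for the whole second after the job is handed in: The knob sits fully home on the shaft (underside within 2.5 mm of the dial plate, axis within 3.5 mm of the shaft's, upright), its pointer tip within 7 mm of the set mark (about 0.18 rad), at rest and released (all of step 1 and horizontal distance between pointer_tip and set_mark below 0.007 m and linear speed of knob below 0.02 m/s and contact force between the fingers and knob below 0.1 N); the robot touches nothing.
It fails at once if the knob is forced: more than 40 N between knob and slicer (contact force between knob and slicer above 40 N).
It fails at once if a bystander is shifted by more than 30 mm (distance of any of cheese_cut, cracker_box, olive_jar, pepper_jar from where it was at the start of the episode above 0.03 m).
It also fails if it takes over 72 s, if anything falls off the work surface, if the arm or the gripper's body presses on something with over 40 N, if the wrist force passes 120 N, or if a joint passes its speed limit or range.

## Working session

There is one attempt and no reset: what is moved stays moved. The work goes in short steps, Python scripts to look and compute and a tool call to move; the robot and the scene stay as the last step left them, time stands still between calls to the robot, and variables do not carry over. Pictures are saved under pics/ and viewed, at most 10 in all, crops included, and the job is handed in when it is done.

Besides the shell and the picture viewer there is one more tool, called after ">>>" as name(argument=value, ...), one argument or row to a line, values as JSON. step_arm: Moves the arm, as the interface text tells. Its arguments: {"type":"object","properties":{"commands":{"type":"array"},"fingers":{"type":"number"},"grip_force":{"type":"number"}},"required":["commands"]}

```bash
mkdir -p pics
cat > h.py <<'E'
import numpy as np, cv2
from cell import *
def snap(cam,name):
    im=read_camera(cam); cv2.imwrite(f'pics/{name}.png',im[:,:,::-1]); return im
def ray(cam,uv,z,c=None):
    c=c or get_calibration(cam); K=np.array(c['camera_matrix']);d=np.array(c['dist_coeffs']);T=np.array(c['world_from_camera'])
    p=cv2.undistortPoints(np.array(uv,float).reshape(-1,1,2),K,d).reshape(-1,2)
    r=np.c_[p[:,0],-p[:,1],-np.ones(len(p))]@T[:3,:3].T
    o=T[:3,3]; return o+r*((z-o[2])/r[:,2])[:,None]
def proj(cam,P,c=None):
    c=c or get_calibration(cam); K=np.array(c['camera_matrix']);d=np.array(c['dist_coeffs']);T=np.array(c['world_from_camera'])
    q=(np.atleast_2d(P)-T[:3,3])@T[:3,:3]; q=q*[1,-1,-1]
    return cv2.projectPoints(q,np.zeros(3),np.zeros(3),K,d)[0].reshape(-1,2)
E
python3 - <<'E'
from h import *
np.set_printoptions(precision=4,suppress=True)
s=observe();print(s)
snap('top','top1')
for n in ['knob','knob_bar','pointer_tip','slicer','shaft_top','set_mark','key_top','shaft_foot','cheese_cut','cracker_box','olive_jar','pepper_jar']:
    print(n,[(np.round(r['at'],4),round(r['confidence'],2)) for r in search_frame('top',n)[:2]])
print(get_calibration('top'))
E
```

```text
{'time': 0.0, 'qpos': array([ 0.978 ,  0.3428,  1.525 , -0.    ,  1.2754, -0.146 ]), 'qvel': array([-0.0017,  0.    , -0.0019,  0.0006,  0.0007,  0.0003]), 'joint_efforts': array([  0.0006, -43.1234, -24.4229,   0.0716,   0.0559,  -0.0001]), 'tool_pos': array([0.2266, 0.4731, 0.226 ]), 'tool_rot': array([-3.14  , -0.0002,  2.6948]), 'contact_force': array([ 1.0535, -1.3542, -0.0655]), 'torque': array([ 0.0554, -0.032 , -0.0153]), 'grip_force': 0.0, 'opening': 0.09140709513195275}
knob [(array([0.5173, 0.2273, 0.0277]), 0.66)]
knob_bar [(array([0.52  , 0.2235, 0.0259]), 0.65)]
pointer_tip [(array([0.5174, 0.2266, 0.0277]), 0.66)]
slicer [(array([ 0.507 , -0.1788,  0.0297]), 0.77)]
shaft_top [(array([ 0.507 , -0.1797,  0.0265]), 0.87)]
set_mark [(array([ 0.5083, -0.1768,  0.0287]), 0.89)]
key_top [(array([ 0.5059, -0.1808,  0.0309]), 0.62), (array([0.7027, 0.0707, 0.0691]), 0.28)]
shaft_foot [(array([ 0.5122, -0.1777,  0.0261]), 0.66)]
cheese_cut [(array([0.4176, 0.0212, 0.0292]), 0.77)]
cracker_box [(array([0.7016, 0.0671, 0.0743]), 0.84)]
olive_jar [(array([0.7294, 0.2028, 0.1117]), 0.84)]
pepper_jar [(array([0.6784, 0.3107, 0.1037]), 0.55)]
{'camera_matrix': array([[622.7583,   0.    , 325.648 ],
       [  0.    , 622.7583, 238.8523],
       [  0.    ,   0.    ,   1.    ]]), 'dist_coeffs': array([-0.0658,  0.    ,  0.    ,  0.    ,  0.    ]), 'world_from_camera': array([[-0.0137,  0.9855, -0.1689,  0.3776],
       [-0.9999, -0.0149, -0.0061,  0.0823],
       [-0.0085,  0.1688,  0.9856,  1.1841],
       [ 0.    ,  0.    ,  0.    ,  1.    ]])}
```

View pics/top1.png

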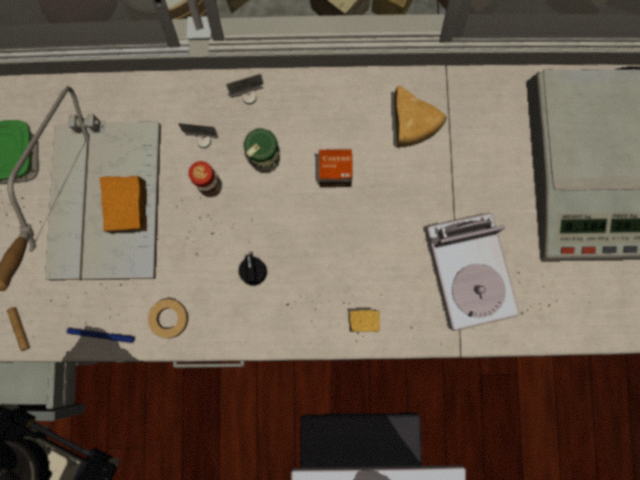

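The top view shows the knob at about (252,270), its pointer or bar pointing up-image, and the dial at (480,290) with the dark mark near (472,313). I'll enlarge both.

Run:
```python
import cv2,numpy as np
im=cv2.imread('pics/top1.png')
a=cv2.resize(im[240:300,222:282],(400,400),interpolation=cv2.INTER_CUBIC)
b=cv2.resize(im[255:325,445:515],(400,400),interpolation=cv2.INTER_CUBIC)
a=cv2.convertScaleAbs(a,alpha=1.8,beta=0)
cv2.imwrite('pics/c1.png',np.hstack([a,b]))
```

```text
(no output)
```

View pics/c1.png

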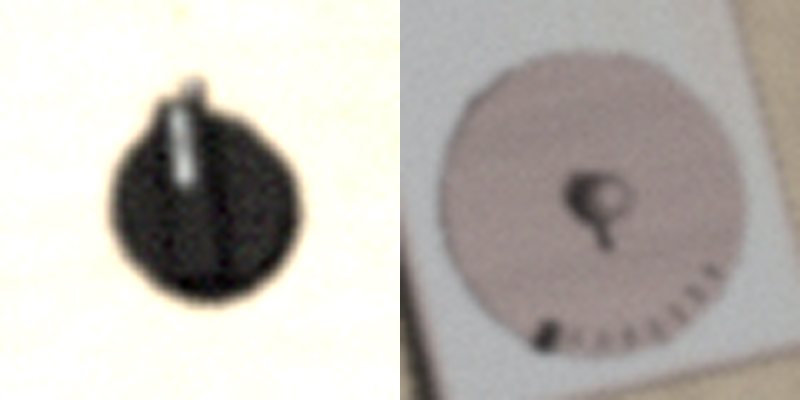

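Left: knob bar with a white line running up-image, slightly left, and the nose at the top. Right: plate centre near full-image (479,290), mark (471,313.6), and what may be the key at (481,298). I'll work out positions.

Run:
```python
from h import *
np.set_printoptions(precision=4,suppress=True)
pl=ray('top',[[479.1,290.4],[470.9,313.6]],.034);mk=ray('top',[[470.9,313.6]],.040)[0]
print('plate',pl,'mark',mk)
d=mk-pl[0];print(np.linalg.norm(d[:2]),'markang',np.arctan2(d[1],d[0]))
print('shafttop',ray('top',[[445+212*.175,255+195*.175]],.057))
k=ray('top',[[481.2,297.9]],.048)[0];print('key',k-pl[0],np.arctan2(*(k-pl[0])[1::-1]))
kb=ray('top',[[248.3,256.5],[250.2,267.8]],.054);dd=kb[0]-kb[1];print('knob bar',kb,np.arctan2(dd[1],dd[0]))
print('nose',ray('top',[[251,253.2]],.012),'hub',ray('top',[[252.8,271.]],.02))
c=get_calibration('wrist');print(c['camera_matrix'],c['world_from_camera'])
im=cv2.imread('pics/top1.png').astype(int)
# hub mask
g=im.sum(2)[240:300,222:282]; m=g<200;ys,xs=np.nonzero(m);print(xs.min()+222,xs.max()+222,ys.min()+240,ys.max()+240)
```

```text
plate [[ 0.4735 -0.1934  0.034 ]
 [ 0.431  -0.176   0.034 ]] mark [ 0.4307 -0.1746  0.04  ]
0.04668482663019211 markang 2.7283102537633033
shafttop [[ 0.4738 -0.1935  0.057 ]]
key [-0.0149  0.0002  0.014 ] 3.1269800960017538
knob bar [[0.5405 0.2318 0.054 ]
 [0.5195 0.2281 0.054 ]] 0.17157174184209525
nose [[0.5528 0.2322 0.012 ]] hub [[0.5177 0.2276 0.02  ]]
[[377.3327   0.     315.7302]
 [  0.     377.3327 238.8887]
 [  0.       0.       1.    ]] [[ 0.4325 -0.8717 -0.2303  0.1656]
 [ 0.9017  0.4181  0.1104  0.5036]
 [ 0.0001 -0.2554  0.9668  0.3864]
 [ 0.      0.      0.      1.    ]]
239 266 254 284
```

>>> step_arm(
  commands=[
    {"translation": [-30.7, -7.9, 6], "roll": 0},
    {"translation": [-30.7, -7.9, 6], "roll": 0},
    {"translation": [-30.7, -7.9, 6], "roll": 0},
    {"translation": [-30.7, -7.9, 6], "roll": 0},
    {"translation": [-30.7, -7.9, 6], "roll": 0},
    {"translation": [-30.7, -7.9, 6], "roll": 0},
    {"translation": [-30.7, -7.9, 6], "roll": 0},
    {"translation": [-30.7, -7.9, 6], "roll": 0},
    {"translation": [-30.7, -7.9, 6], "roll": 0},
    {"translation": [-30.7, -7.9, 6], "roll": 0},
    {"translation": [-30.7, -7.9, 6], "roll": 0},
    {"translation": [-30.7, -7.9, 6], "roll": 0},
    {"translation": [0, 0, 0], "roll": -0.12},
    {"translation": [0, 0, 0], "roll": -0.12},
    {"translation": [0, 0, 0], "roll": -0.12},
    {"translation": [0, 0, 0], "roll": -0.12},
    {"translation": [0, 0, 0], "roll": -0.12},
    {"translation": [0, 0, 0], "roll": 0},
    {"translation": [0, 0, 0], "roll": 0},
  ],
  fingers=0.75,
)

```text
time: 2.23
tool_pos: [0.5181, 0.2289, 0.1547]
tool_rot: [3.141, 0.0, -2.992]
contact_force: [1.3, -0.4, 0.1]
opening: 0.0688
grip_force: 0.0
```

Run:
```python
from h import *
np.set_printoptions(precision=4,suppress=True)
s=observe();print(s['tool_pos'],s['tool_rot'],s['qpos'])
c=get_calibration('wrist');snap('wrist','w1');np.save('w1T.npy',c['world_from_camera'])
print(c['dist_coeffs'],proj('wrist',[[.5175,.228,.054],[.5175,.228,.0],s['tool_pos']],c))
print([(r['at'],r['confidence']) for r in search_frame('wrist','knob')])
```

```text
[0.5181 0.2289 0.1547] [ 3.1415  0.0001 -2.992 ] [ 0.2806  0.4816  1.5138  0.0001  1.1462 -1.4399]
[-0.0503  0.      0.      0.      0.    ] [[314.0817 236.6372]
 [314.3877 220.808 ]
 [314.6898 293.3815]]
[([0.5171, 0.226, 0.0264], 0.92)]
```

View pics/w1.png

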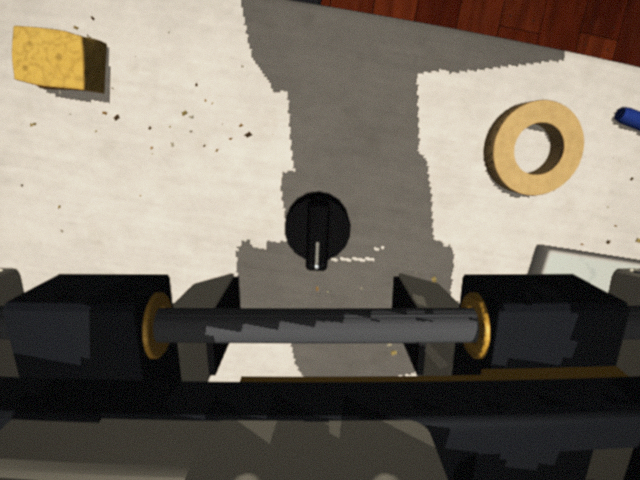

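The wrist view shows the knob's hub around (318,226), with the bar nearly along the image column and the white line towards (317,268). I'll fit it more finely.

Run:
```python
from h import *
im=cv2.imread('pics/w1.png')[180:280,268:368]
a=cv2.resize(im,(600,600),interpolation=cv2.INTER_CUBIC)
cv2.imwrite('pics/c2.png',cv2.convertScaleAbs(a,alpha=3.5,beta=0))
```

```text
(no output)
```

View pics/c2.png

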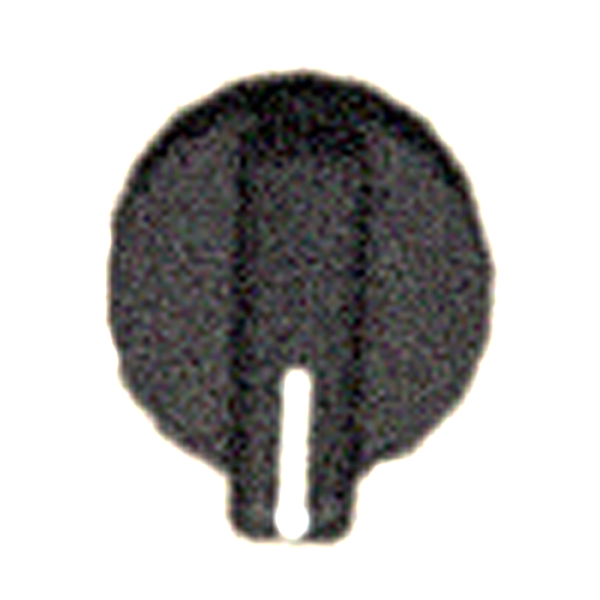

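Run:
```python
from h import *
np.set_printoptions(precision=4,suppress=True)
c=get_calibration('wrist')
f=lambda x,y:[268+x/6,180+y/6]
p=ray('wrist',[f(304,150),f(293,538)],.054,c);d=p[1]-p[0]
print(p,np.linalg.norm(d),'yaw',np.arctan2(d[1],d[0]),'mid',p.mean(0))
w=ray('wrist',[f(297,370),f(291,525)],.054,c);d=w[1]-w[0];print(np.arctan2(d[1],d[0]))
h=ray('wrist',[f(108,270),f(492,270)],.02,c);print('hub',h.mean(0),np.linalg.norm(h[1]-h[0]))
```

```text
[[0.4945 0.2278 0.054 ]
 [0.5418 0.2337 0.054 ]] 0.04769313084879702 yaw 0.1234760689969455 mid [0.5181 0.2308 0.054 ]
0.11342522154531594
hub [0.5162 0.2308 0.02  ] 0.05117014040327944
```

>>> step_arm(
  commands=[
    {"translation": [0, 1, 12], "roll": 0.025},
    {"translation": [0, 0, 16], "roll": 0},
    {"translation": [0, 0, 16], "roll": 0},
    {"translation": [0, 0, 16], "roll": 0},
    {"translation": [0, 0, 16], "roll": 0},
    {"translation": [0, 0, 16], "roll": 0},
    {"translation": [0, 0, 14], "roll": 0},
    {"translation": [0, 0, 10], "roll": 0},
    {"translation": [0, 0, 6], "roll": 0},
    {"translation": [0, 0, 0], "roll": 0},
    {"translation": [0, 0, 0], "roll": 0},
  ],
)

```text
time: 3.25
tool_pos: [0.5182, 0.2299, 0.033]
tool_rot: [3.142, 0.0, -3.014]
contact_force: [1.1, -0.3, 0.4]
opening: 0.0688
grip_force: 0.0
```

>>> step_arm(
  commands=[
    {"translation": [0, 0, 0], "roll": 0},
    {"translation": [0, 0, 0], "roll": 0},
    {"translation": [0, 0, 0], "roll": 0},
    {"translation": [0, 0, 0], "roll": 0},
    {"translation": [0, 0, 0], "roll": 0},
    {"translation": [0, 0, 0], "roll": 0},
    {"translation": [0, 0, 0], "roll": 0},
    {"translation": [0, 0, 0], "roll": 0},
    {"translation": [0, 0, 0], "roll": 0},
    {"translation": [0, 0, 0], "roll": 0},
  ],
  fingers=0,
  grip_force=20,
)

```text
time: 4.08
tool_pos: [0.518, 0.2298, 0.0327]
tool_rot: [3.142, 0.0, -3.013]
contact_force: [0.1, -0.3, 0.9]
opening: 0.016
grip_force: 20.0
```

>>> step_arm(
  commands=[
    {"translation": [0, 0, -6], "roll": 0},
    {"translation": [0, 0, -14], "roll": 0},
    {"translation": [0, 0, -18], "roll": 0},
    {"translation": [0, 0, -18], "roll": 0},
    {"translation": [0, 0, -18], "roll": 0},
    {"translation": [0, 0, -18], "roll": 0},
    {"translation": [0, 0, -18], "roll": 0},
    {"translation": [0, 0, -12], "roll": 0},
    {"translation": [0, 0, -6], "roll": 0},
    {"translation": [0, 0, 0], "roll": 0},
  ],
)

```text
time: 4.92
tool_pos: [0.5186, 0.23, 0.1624]
tool_rot: [3.141, 0.003, -3.013]
contact_force: [0.0, 0.5, -0.9]
opening: 0.0162
grip_force: 20.0
```

>>> step_arm(
  commands=[
    {"translation": [5, -14, 0], "roll": 0},
    {"translation": [10.8, -29, 0], "roll": 0},
    {"translation": [10.8, -29, 0], "roll": 0},
    {"translation": [10.8, -29, 0], "roll": 0},
    {"translation": [10.8, -29, 0], "roll": 0},
    {"translation": [10.8, -29, 0], "roll": 0},
    {"translation": [10.8, -29, 0], "roll": 0},
    {"translation": [10.8, -29, 0], "roll": 0},
    {"translation": [10.8, -29, 0], "roll": 0},
    {"translation": [10.8, -29, 0], "roll": 0},
    {"translation": [10.8, -29, 0], "roll": 0},
    {"translation": [10.8, -29, 0], "roll": 0},
    {"translation": [10.8, -29, 0], "roll": 0},
    {"translation": [10.8, -29, 0], "roll": 0},
    {"translation": [5, -14, 0], "roll": 0},
  ],
)

```text
time: 6.17
tool_pos: [0.4194, -0.1938, 0.1599]
tool_rot: [3.141, -0.001, -3.015]
contact_force: [1.5, -0.2, -0.5]
opening: 0.0163
grip_force: 20.0
```

>>> step_arm(
  commands=[
    {"translation": [0, 0, 0], "roll": 0.12},
    {"translation": [0, 0, 0], "roll": 0.12},
    {"translation": [0, 0, 0], "roll": 0.12},
    {"translation": [0, 0, 0], "roll": 0.12},
    {"translation": [0, 0, 0], "roll": 0.12},
    {"translation": [0, 0, 0], "roll": 0.12},
    {"translation": [0, 0, 0], "roll": 0.12},
    {"translation": [0, 0, 0], "roll": 0.12},
    {"translation": [0, 0, 0], "roll": 0.12},
    {"translation": [0, 0, 0], "roll": 0.12},
    {"translation": [0, 0, 0], "roll": 0.12},
    {"translation": [0, 0, 0], "roll": 0.12},
    {"translation": [0, 0, 0], "roll": 0.12},
    {"translation": [0, 0, 0], "roll": 0.12},
  ],
)

```text
time: 7.33
tool_pos: [0.42, -0.1907, 0.1597]
tool_rot: [-3.14, -0.001, 1.584]
contact_force: [0.4, -1.0, 0.1]
opening: 0.0161
grip_force: 19.9
```

>>> step_arm(
  commands=[
    {"translation": [0, 0, 0], "roll": 0.12},
    {"translation": [0, 0, 0], "roll": 0.12},
    {"translation": [0, 0, 0], "roll": 0.12},
    {"translation": [0, 0, 0], "roll": 0.12},
    {"translation": [0, 0, 0], "roll": 0.12},
    {"translation": [0, 0, 0], "roll": 0.12},
    {"translation": [0, 0, 0], "roll": 0.12},
    {"translation": [0, 0, 0], "roll": 0.12},
    {"translation": [0, 0, 0], "roll": 0.12},
    {"translation": [0, 0, 0], "roll": 0.12},
    {"translation": [0, 0, 0], "roll": 0.12},
    {"translation": [0, 0, 0], "roll": 0.12},
    {"translation": [0, 0, 0], "roll": 0.12},
    {"translation": [0, 0, 0], "roll": 0.12},
    {"translation": [0, 0, 0], "roll": 0},
    {"translation": [0, 0, 0], "roll": 0},
  ],
)

```text
time: 8.67
tool_pos: [0.4202, -0.1908, 0.16]
tool_rot: [-3.141, 0.001, -0.087]
contact_force: [0.1, 0.1, -0.6]
opening: 0.016
grip_force: 20.0
```

Run:
```python
from h import *
np.set_printoptions(precision=4,suppress=True)
s=observe();print(s['tool_pos'],s['tool_rot'],s['qpos'],s['contact_force'],s['torque'],s['opening'])
c=get_calibration('wrist');im=snap('wrist','w2');np.save('w2T.npy',c['world_from_camera'])
print(proj('wrist',[[.4738,-.1935,.057],[.431,-.175,.04],s['tool_pos']],c))
cv2.imwrite('pics/w2c.png',cv2.resize(im[100:400,150:500,::-1],(700,600),interpolation=cv2.INTER_CUBIC))
```

```text
[ 0.4202 -0.1908  0.16  ] [-3.1408  0.0012 -0.0866] [-0.5927  0.2987  1.7908  0.0001  1.0535  1.0647] [ 0.1156  0.1418 -0.5963] [-0.0464  0.1724 -0.0206] 0.01595374844394404
[[313.8111 162.2556]
 [294.5619 220.4024]
 [317.1625 295.1385]]
```

View pics/w2c.png

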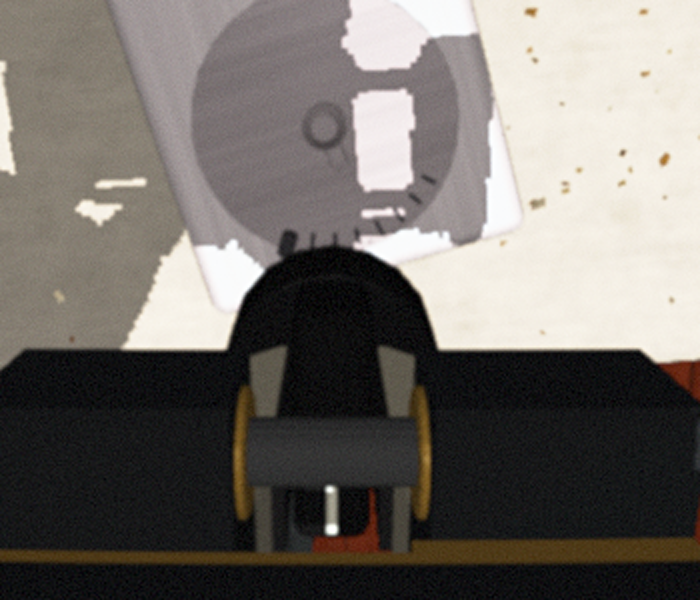

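The shaft top shows at crop (325,125) and the mark at (289,243), both within 1–2 px of prediction. The key is faint, so I'll enlarge it with more contrast.

Run:
```python
from h import *
im=cv2.imread('pics/w2.png')[135:235,262:362]
a=cv2.resize(im,(600,600),interpolation=cv2.INTER_CUBIC)
cv2.imwrite('pics/c3.png',np.clip((a.astype(float)-50)*2.6,0,255).astype(np.uint8))
```

```text
(no output)
```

View pics/c3.png

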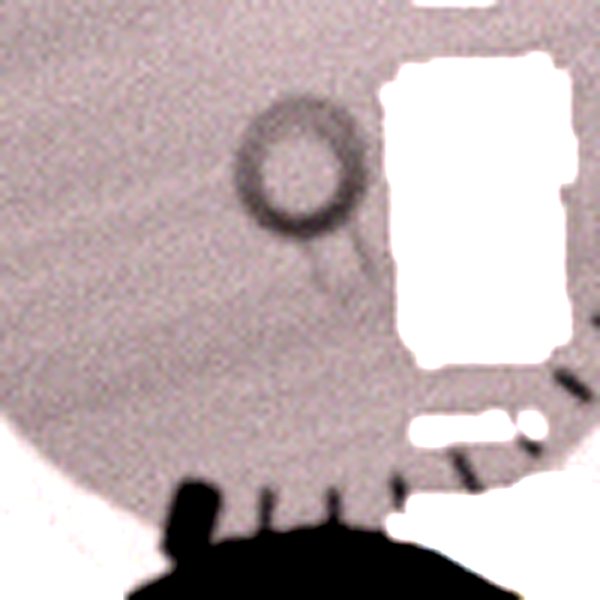

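Run:
```python
from h import *
np.set_printoptions(precision=4,suppress=True)
c=get_calibration('wrist')
f=lambda x,y:[262+x/6,135+y/6]
s=ray('wrist',[f(302,169)],.057,c)[0]
k=ray('wrist',[f(349,284),f(325,290),f(305,240),f(372,275),f(355,235)],.048,c)
m=ray('wrist',[f(192,520)],.040,c)[0]
a=lambda d:(np.linalg.norm(d[:2]),np.arctan2(d[1],d[0])%6.283)
print('shaft',s,'mark',a(m-s),'keytip',a(k[0]-s),'edges',a(k[1]-k[2]),a(k[3]-k[4]))
for t in [f(268,508),f(334,505),f(398,490),f(463,470),f(530,440),f(574,385)]: print(a(ray('wrist',[t],.034,c)[0]-s))
st=observe();print(st['tool_pos'],st['tool_rot'])
```

```text
shaft [ 0.4734 -0.1925  0.057 ] mark (np.float64(0.046811832294436015), np.float64(2.7479120902789704)) keytip (np.float64(0.015114103104105691), np.float64(3.4276050362891985)) edges (np.float64(0.006395898970216467), np.float64(3.4361214495467856)) (np.float64(0.005161621030926516), np.float64(3.462290710129997))
(np.float64(0.0445802587858967), np.float64(2.9495811578041753))
(np.float64(0.04410528489663825), np.float64(3.1414788826836157))
(np.float64(0.04366495903963829), np.float64(3.3340298704750575))
(np.float64(0.04431033639591666), np.float64(3.5320295982111736))
(np.float64(0.04572116810228634), np.float64(3.738070471773611))
(np.float64(0.04451679733927121), np.float64(3.934645823627108))
[ 0.4203 -0.1909  0.1602] [-3.1409  0.001  -0.0864]
```

Mark direction is 2.742, matching the ticks at every 0.2 rad. The key is at about 3.44, 0.70 anticlockwise of the mark and within the stated range. I'll move over the shaft with the knob about 0.15 rad short of the key.

>>> step_arm(
  commands=[
    {"translation": [0, 0, 0], "roll": -0.118},
    {"translation": [0, 0, 0], "roll": -0.118},
    {"translation": [8, 1.4, 0], "roll": 0},
    {"translation": [12, 2, 0], "roll": 0},
    {"translation": [12, 2, 0], "roll": 0},
    {"translation": [12, 2, 0], "roll": 0},
    {"translation": [8, 1.5, 0], "roll": 0},
    {"translation": [0, 0, 10], "roll": 0},
    {"translation": [0, 0, 14], "roll": 0},
    {"translation": [0, 0, 14], "roll": 0},
    {"translation": [0, 0, 12], "roll": 0},
    {"translation": [0, 0, 8], "roll": 0},
    {"translation": [0, 0, 2], "roll": 0},
    {"translation": [0, 0, 0], "roll": 0},
    {"translation": [0, 0, 0], "roll": 0},
  ],
)

```text
time: 9.97
tool_pos: [0.4735, -0.1925, 0.1009]
tool_rot: [3.141, -0.0, 0.146]
contact_force: [-0.7, -0.2, -1.1]
opening: 0.0157
grip_force: 20.0
```

Run:
```python
from h import *
s=observe();print(s['tool_pos'],s['tool_rot'],s['contact_force'],s['torque'])
p=s['tool_pos'];y=s['tool_rot'][2];d=np.array([.473,-.192])-p[:2]
print('dx,dy tool mm',1e3*(np.cos(y)*d[0]+np.sin(y)*d[1]),1e3*(np.sin(y)*d[0]-np.cos(y)*d[1]))
```

```text
[ 0.47347013 -0.1924837   0.10094637] [ 3.14136985e+00 -4.10421353e-04  1.45533458e-01] [-0.65498723 -0.16651836 -1.12806899] [-0.04994694  0.14232848  0.00078528]
dx,dy tool mm -0.3950179845048483 -0.5467697105717862
```

Small correction, then slowly down onto the pilot.

>>> step_arm(
  commands=[
    {"translation": [-0.4, -0.5, 3], "roll": 0},
    {"translation": [0, 0, 3], "roll": 0},
    {"translation": [0, 0, 3], "roll": 0},
    {"translation": [0, 0, 2], "roll": 0},
    {"translation": [0, 0, 2], "roll": 0},
    {"translation": [0, 0, 1.5], "roll": 0},
    {"translation": [0, 0, 1.5], "roll": 0},
    {"translation": [0, 0, 0], "roll": 0},
  ],
)

```text
time: 10.63
tool_pos: [0.4727, -0.1918, 0.0844]
tool_rot: [-3.141, 0.0, 0.146]
contact_force: [0.2, -0.1, -0.7]
opening: 0.016
grip_force: 20.0
```

>>> step_arm(
  commands=[
    {"translation": [0, 0, 1], "roll": 0},
    {"translation": [0, 0, 1], "roll": 0},
    {"translation": [0, 0, 1], "roll": 0},
    {"translation": [0, 0, 0.5], "roll": 0},
    {"translation": [0, 0, 0], "roll": 0},
    {"translation": [0, 0, 0], "roll": 0},
  ],
)

```text
time: 11.13
tool_pos: [0.4728, -0.1919, 0.0812]
tool_rot: [-3.142, -0.0, 0.146]
contact_force: [0.7, -0.2, -1.4]
opening: 0.0156
grip_force: 20.0
```

>>> step_arm(
  commands=[
    {"translation": [0, 0, 0.4], "roll": 0},
    {"translation": [0, 0, 0.4], "roll": 0},
    {"translation": [0, 0, 0], "roll": 0},
    {"translation": [0, 0, 0], "roll": 0},
  ],
)

```text
time: 11.47
tool_pos: [0.4729, -0.192, 0.0805]
tool_rot: [3.142, -0.0, 0.146]
contact_force: [-0.0, 0.4, -0.4]
opening: 0.016
grip_force: 20.0
```

>>> step_arm(
  commands=[
    {"translation": [0, 0, 0.4], "roll": 0},
    {"translation": [0, 0, 0.4], "roll": 0},
    {"translation": [0, 0, 0], "roll": 0},
    {"translation": [0, 0, 0], "roll": 0},
  ],
)

```text
time: 11.8
tool_pos: [0.473, -0.192, 0.0801]
tool_rot: [3.141, -0.001, 0.146]
contact_force: [-0.9, -0.2, 5.1]
opening: 0.0161
grip_force: 20.0
```

>>> step_arm(
  commands=[
    {"translation": [0, 0, 0], "roll": -0.02},
    {"translation": [0, 0, 0], "roll": -0.02},
    {"translation": [0, 0, 0], "roll": -0.02},
    {"translation": [0, 0, 0], "roll": -0.02},
    {"translation": [0, 0, 0], "roll": 0},
  ],
)

```text
time: 12.22
tool_pos: [0.4727, -0.1917, 0.08]
tool_rot: [-3.141, -0.0, 0.227]
contact_force: [-1.8, 1.0, 4.6]
opening: 0.0159
grip_force: 20.0
```

>>> step_arm(
  commands=[
    {"translation": [0, 0, 0], "roll": -0.02},
    {"translation": [0, 0, 0], "roll": -0.02},
    {"translation": [0, 0, 0], "roll": 0},
  ],
)

```text
time: 12.47
tool_pos: [0.4728, -0.1919, 0.0797]
tool_rot: [3.142, -0.0, 0.267]
contact_force: [0.0, -1.1, -0.2]
opening: 0.0161
grip_force: 20.0
```

The force has vanished, so the keyway has reached the key. A little more turn to centre it, then down gently.

>>> step_arm(
  commands=[
    {"translation": [0, 0, 0.5], "roll": -0.02},
    {"translation": [0, 0, 0.5], "roll": -0.02},
    {"translation": [0, 0, 0.5], "roll": -0.01},
    {"translation": [0, 0, 0.5], "roll": 0},
    {"translation": [0, 0, 0], "roll": 0},
  ],
)

```text
time: 12.88
tool_pos: [0.4727, -0.1919, 0.0773]
tool_rot: [-3.141, 0.0, 0.316]
contact_force: [-0.0, -0.2, -0.1]
opening: 0.0155
grip_force: 20.0
```

>>> step_arm(
  commands=[
    {"translation": [0, 0, 1], "roll": 0},
    {"translation": [0, 0, 1], "roll": 0},
    {"translation": [0, 0, 1], "roll": 0},
    {"translation": [0, 0, 1], "roll": 0},
    {"translation": [0, 0, 1], "roll": 0},
    {"translation": [0, 0, 1], "roll": 0},
    {"translation": [0, 0, 1], "roll": 0},
    {"translation": [0, 0, 1], "roll": 0},
    {"translation": [0, 0, 1], "roll": 0},
    {"translation": [0, 0, 0.6], "roll": 0},
    {"translation": [0, 0, 0], "roll": 0},
    {"translation": [0, 0, 0], "roll": 0},
  ],
)

```text
time: 13.88
tool_pos: [0.4728, -0.1919, 0.0679]
tool_rot: [-3.141, 0.0, 0.316]
contact_force: [-0.7, 0.2, -2.1]
opening: 0.0159
grip_force: 20.0
```

>>> step_arm(
  commands=[
    {"translation": [0, 0, 0.5], "roll": 0},
    {"translation": [0, 0, 0.5], "roll": 0},
    {"translation": [0, 0, 0.4], "roll": 0},
    {"translation": [0, 0, 0], "roll": 0},
    {"translation": [0, 0, 0], "roll": 0},
  ],
)

```text
time: 14.3
tool_pos: [0.4729, -0.192, 0.0667]
tool_rot: [3.141, -0.0, 0.316]
contact_force: [-0.8, -0.2, 1.6]
opening: 0.016
grip_force: 20.0
```

>>> step_arm(
  commands=[
    {"translation": [0, 0, 0.4], "roll": 0},
    {"translation": [0, 0, 0], "roll": 0},
    {"translation": [0, 0, 0], "roll": 0},
  ],
)

```text
time: 14.55
tool_pos: [0.4729, -0.192, 0.0667]
tool_rot: [3.141, -0.0, 0.316]
contact_force: [-0.5, 1.4, 5.2]
opening: 0.0159
grip_force: 20.0
```

Home: contact at exactly the expected height, 14 mm below the key's top. Now I'll turn it clockwise by 0.716 rad to the mark.

>>> step_arm(
  commands=[
    {"translation": [0, 0, -0.2], "roll": 0.04},
    {"translation": [0, 0, 0], "roll": 0.04},
    {"translation": [0, 0, 0], "roll": 0.04},
    {"translation": [0, 0, 0], "roll": 0.04},
    {"translation": [0, 0, 0], "roll": 0.04},
    {"translation": [0, 0, 0], "roll": 0.04},
    {"translation": [0, 0, 0], "roll": 0.04},
    {"translation": [0, 0, 0], "roll": 0.04},
    {"translation": [0, 0, 0], "roll": 0},
  ],
)

```text
time: 15.3
tool_pos: [0.4732, -0.1927, 0.0667]
tool_rot: [3.14, -0.001, -0.005]
contact_force: [-1.1, -3.3, 2.1]
opening: 0.0164
grip_force: 20.0
```

>>> step_arm(
  commands=[
    {"translation": [0, 0, 0], "roll": 0.04},
    {"translation": [0, 0, 0], "roll": 0.04},
    {"translation": [0, 0, 0], "roll": 0.04},
    {"translation": [0, 0, 0], "roll": 0.04},
    {"translation": [0, 0, 0], "roll": 0.04},
    {"translation": [0, 0, 0], "roll": 0.04},
    {"translation": [0, 0, 0], "roll": 0.04},
    {"translation": [0, 0, 0], "roll": 0.04},
    {"translation": [0, 0, 0], "roll": 0.04},
    {"translation": [0, 0, 0], "roll": 0.036},
    {"translation": [0, 0, 0], "roll": 0},
    {"translation": [0, 0, 0], "roll": 0},
  ],
)

```text
time: 16.3
tool_pos: [0.4731, -0.1928, 0.0668]
tool_rot: [3.14, -0.001, -0.398]
contact_force: [-1.5, -5.0, 1.9]
opening: 0.0158
grip_force: 20.0
```

>>> step_arm(
  commands=[
    {"translation": [0, 0, 0], "roll": 0},
    {"translation": [0, 0, 0], "roll": 0},
    {"translation": [0, 0, 0], "roll": 0},
    {"translation": [0, 0, 0], "roll": 0},
    {"translation": [0, 0, 0], "roll": 0},
    {"translation": [0, 0, -5], "roll": 0},
    {"translation": [0, 0, -10], "roll": 0},
    {"translation": [0, 0, -18], "roll": 0},
    {"translation": [0, 0, -18], "roll": 0},
    {"translation": [0, 0, -18], "roll": 0},
    {"translation": [0, 0, -18], "roll": 0},
    {"translation": [-10, 0, -10], "roll": 0},
    {"translation": [-15, 0, 0], "roll": 0},
    {"translation": [-15, 0, 0], "roll": 0},
    {"translation": [-10, 0, 0], "roll": 0},
    {"translation": [0, 0, 0], "roll": 0},
    {"translation": [0, 0, 0], "roll": 0},
  ],
  fingers=0.45,
)

```text
time: 17.72
tool_pos: [0.4271, -0.1726, 0.1644]
tool_rot: [3.142, -0.002, -0.4]
contact_force: [-0.2, 0.2, 0.0]
opening: 0.0411
grip_force: 0.0
```

Run:
```python
from h import *
s=observe();print(s['tool_pos'],s['tool_rot'],s['opening'])
im=snap('wrist','w3');c=get_calibration('wrist');S=np.array([.4732,-.192,0])
a=2.742;e=np.array([np.cos(a),np.sin(a),0])
u=proj('wrist',[S+[0,0,.088],S+.025*e+[0,0,.088],S+.038*e+[0,0,.045],S+.047*e+[0,0,.04]],c);print(u)
cx,cy=u[0].astype(int);cr=im[cy-75:cy+75,cx-75:cx+75,::-1]
cv2.imwrite('pics/w3c.png',cv2.convertScaleAbs(cv2.resize(cr,(600,600),interpolation=cv2.INTER_CUBIC),alpha=1.8));print(cx-75,cy-75)
```

```text
[ 0.42712615 -0.17259206  0.16438224] [ 3.14150139e+00 -1.76397602e-03 -4.00323807e-01] 0.04109638705312926
[[316.63209955 171.52675904]
 [316.65255248 211.35333533]
 [316.51504976 218.06268601]
 [316.50749264 228.22517079]]
241 96
```

View pics/w3c.png

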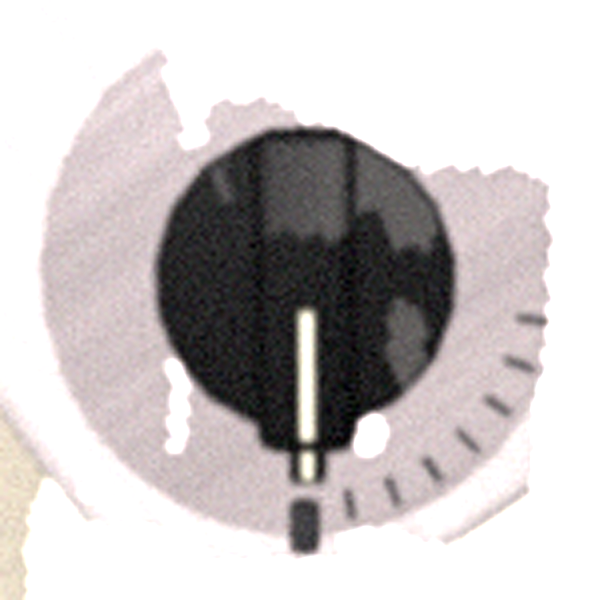

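The knob sits home. Its white line runs from crop (306,310) to (306,480) and meets the raised mark at (305,525), and the gripper is clear of it.

```bash
python3 -c "
from cell import *
print(hand_in())"
```

```text
the job is handed in; nothing more can be done
None
```

The knob is fully home on the keyed shaft with its pointer at the raised mark, released and clear of the gripper. The highest contact force read was about 5 N, no bystander was touched, and the job was handed in at about 18 s of the 72 s; the hand-in returned no verdict.

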